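# Unlock the induction hob and start it

## Robot

A 6-joint arm with a two-finger parallel gripper is mounted at the origin on the work surface. World frame = base frame: x ahead of the robot, y to its left, z up, the work surface at z = 0. Lengths are in m, angles in rad, forces in N, time in s.
With the tool pointing down it reaches from about 0.375 to 0.9 m from the base axis. Payload 3.1 kg.
Tool frame: the origin (TCP) lies at the very end of the fingers, on their centre line; the grasp point (between the pads) lies 19 mm behind it; z points along the fingers, y is the line along which they close (so a half turn about z gives the same grasp; the last joint's range is limited). The gripper opens to 85 mm and grips with 20 to 120 N. Pads are 22 mm wide; open, the fingers measure 114 mm over their backs; the gripper's body (76 mm by 85 mm) begins 54 mm behind the grasp point. The pads swing forward as they close: fully open they stand 13 mm farther back than shut.
Start: joints at [0.986, 0.527, 1.433, -0, 1.181, -0.178], TCP at [0.247, 0.574, 0.231] pointing down, gripper open.
Joint ranges: [-3.08, 3.08], [-0.75, 2.2], [0.22, 2.44], [-1.43, 4.57], [0, 2.65], [-2.85, 2.85]. Speed limits (rad/s): [2.79, 2.79, 3.14, 3.14, 3.14, 3.14].

## Interface

Orientations are given as a unit quaternion [x, y, z, w].
In Python, from station import manip gives the robot as it stands.
- The arm moves only by the shell command python3 -m handwheel 'ROWS' [FORCE]. ROWS is JSON, a list of rows, each a list of 7 numbers: the shift along the world's x, y, z in mm, then the turn, a rotation vector about the world's x, y, z in degrees, then the opening, from 0 (shut) to 1 (fully open). A call has exactly 10 rows; each row shifts and turns the commanded pose from where the row before left it; what a row does not reach is not made up. A row lasts 1/8 s, in which the tool goes at most 62.5 mm and 10.7 degrees, less where a joint would pass 70% of its speed; a pose out of reach is approached as far as the arm can. A call is refused whole if a number of a shift passes 62.5 or a number of a turn 10.7, either way. A call with a gripper value outside its range is refused whole. The fingers move at their own pace and stop on an object; FORCE is the grip in N (left out, the last holds). Time passes only in rows, so rows that do not move let the fingers close, or fill a call up. It gives the time, the measured TCP pose, the force, the opening and the grip force at its end, in the units of the state.
- manip.sense(): the state, without advancing time (a new reading comes with each control period).
- manip.snapshot(name): name is "scene" or "top" or "wrist"; returns the picture (400x640x3 uint8, red, green, blue); there is no depth.
- manip.get_calibration(name): a dict with "K" (3x3 intrinsics, pixels), "rvec" (rotation vector, rad) and "tvec" (3), from world to camera coordinates, as OpenCV has them. Camera axes: x right, y down, z forward; pixel columns grow to the right and rows downward; lengths in m; the calibration is good to about 2 mm. A picture is of the moment at which its call begins: read the wrist's pose just before it. get_calibration takes no time and is no camera call; for the wrist camera it gives the pose at the moment of the call.
- manip.sign_off(): hands the job in; it is judged then, once.
The state is a dict: "t": time; "q": joint angles; "qd": joint speeds; "tau": joint torques, N m; "tcp_pos": TCP position; "tool_rot": TCP orientation; "force": force on the tool from outside, world axes, zero at the start; "ft_torque": the same for the moment, N m; "finger_gap": opening from 0.0 (shut) to 1.0 (fully open); "gripper_force": force on a finger pad.
Only numpy, scipy, OpenCV 4.12 (cv2) and the standard library are available. Lean on these libraries where they do the work, as an engineer would, in place of code of your own. Each camera call takes 0.05 s, during which the arm holds its last target. There are 200 camera calls.

## Task

The portable hob is child-locked: with both fingertips press its two square keys down together, fully, hold them down for at least two seconds, and then let them come back up. Then press the single large round key down fully and release it to start the hob. Do not press the two smaller round keys, and leave the pan, pastry box, bowl and jar where they are.

Things in the scene. Friction and masses are not known exactly. Their poses are not given: they have to be found in the camera images.
- hob: Grey and black portable induction hob, 360 mm deep (x) by 370 mm wide (y), top at 60 mm above its origin; fixed. Origin: centre of its underside, on the table. Its front (-x) side, towards the robot, has a control strip with three thin aluminium panels in a row along its y, 110 mm apart and centred 135 mm in front of the hob's centre; which panel is in which place varies.
- lock_keys: Aluminium panel 46 x 106 x 5 mm on the control strip, turned with the hob, carrying the two square lock keys at y = +34 and -34 mm. Origin: centre of its underside, on the hob's top. The key tops stand 15 mm above the origin, 10 mm above the panel.
- lock_left_top (a point): Centre of the top face of the left (+y) square lock key: black cap 28 x 28 mm, rising 10 mm above its panel; moves with the key.
- lock_right_top (a point): The same for the right (-y) square lock key; the two centres are 68 mm apart.
- lock_left (a joint): Left square key, pressed straight down. Joint value 0 m when up, 0.006 m when fully down; springs back up. Takes about 1.2 N to start moving and 4 N to bottom out.
- lock_right (a joint): Right square key, pressed straight down. Joint value 0 m when up, 0.006 m when fully down; springs back up. Takes about 1.2 N to start moving and 4 N to bottom out.
- start_key_top (a point): Centre of the top face of the start key: the single large round black cap, 36 mm in diameter, alone in the middle of an aluminium panel of the same size, rising 10 mm above it; moves with the key.
- start_key (a joint): Start key, pressed straight down. Joint value 0 m when up, 0.006 m when fully down; springs back up. Takes about 1.2 N to start moving and 4 N to bottom out.
- heat_keys: Third aluminium panel, same size, carrying two small round black keys (20 mm in diameter, tops 15 mm above its origin) at y = +34 and -34 mm; these are not to be pressed. Origin: centre of its underside, on the hob's top.
- heat_left (a joint): Left small round key, not to be pressed. Joint value 0 m when up, 0.006 m when fully down; springs back up. Takes about 1.2 N to start moving and 4 N to bottom out.
- heat_right (a joint): Right small round key, not to be pressed. Joint value 0 m when up, 0.006 m when fully down; springs back up. Takes about 1.2 N to start moving and 4 N to bottom out.
- pan: Loose dark frying pan on the hob behind the control strip, 192 mm across the rim, 42 mm tall, with a handle along its +x pointing away from the robot. Origin: centre of its underside. Leave alone.
- pastry_box: Loose open cardboard box of pastries, 210 (x) x 150 (y) mm, walls 60 mm tall, its windowed lid folded right back and sloping down to the table on its far (+x) side, 173 mm beyond the box; to the left of the hob. Origin: centre of the underside of the box. Leave alone.
- bowl: Loose white bowl, 120 mm across, 55 mm tall, to the right of the hob. Origin: centre of its underside. Leave alone.
- jar: Loose glass jar with a steel cap, 60 mm across, 85 mm tall, to the right of the hob. Origin: centre of its underside. Leave alone.

How it is judged:
On the way, in this order (a step that is already met when the one before it is completed fails the run):
1. both square lock keys are down (past 4.5 mm of 6) together for two seconds (value of joint each of lock_left, lock_right above 0.0045 m), for 2 s.
2. both square keys are let up again (value of joint each of lock_left, lock_right below 0.001 m), for 0.1 s.
3. the large round start key is pressed down (past 4.5 mm of 6) (all of step 2 and value of joint start_key above 0.0045 m), for 0.1 s.
At the end, for the whole second after the job is handed in: All five keys are up again (within 1 mm), and the pan, pastry box, bowl and jar are at rest within 20 mm of where they stood (all of step 2 and value of joint each of start_key, heat_left, heat_right below 0.001 m and distance of each of pan, pastry_box, bowl, jar from where it was at the start of the episode below 0.02 m and linear speed of each of pan, pastry_box, bowl, jar below 0.02 m/s); the robot touches nothing.
It fails at once if one square key is pressed down on its own (past 4.5 mm while the other is up within 0.8 mm) ((value of joint lock_left above 0.0045 m and value of joint lock_right below 0.0008 m) or (value of joint lock_right above 0.0045 m and value of joint lock_left below 0.0008 m)).
It fails at once if the start key is pressed while a square key is down (value of joint start_key above 0.003 m and value of joint any of lock_left, lock_right above 0.003 m).
It fails at once if a small round key is pressed (past 3 mm) (value of joint any of heat_left, heat_right above 0.003 m).
It fails at once if the pan, pastry box, bowl or jar is moved (over 20 mm) or lifted (distance of any of pan, pastry_box, bowl, jar from where it was at the start of the episode above 0.02 m).
It also fails if it takes over 51 s, if anything falls off the work surface, if the arm or the gripper's body presses on something with over 40 N, if the wrist force passes 120 N, or if a joint passes its speed limit or range.

## Working session

There is one attempt and no reset: what is moved stays moved. The work goes in short steps, Python scripts to look and compute and a shell command to move; the robot and the scene stay as the last step left them, time stands still between calls to the robot, and variables do not carry over. Pictures are saved under pics/ and viewed, at most 10 in all, crops included, and the job is handed in when it is done.

```bash
mkdir -p pics; python3 - <<'E'
from station import manip
import cv2,numpy as np
s=manip.sense();print(s['t'],s['tcp_pos'],s['tool_rot'],s['finger_gap'])
for n in('scene','top'):
    p=manip.snapshot(n);cv2.imwrite(f'pics/{n}0.png',p[:,:,::-1]);c=manip.get_calibration(n)
    R=cv2.Rodrigues(np.array(c['rvec'],float))[0];print(n,c['K'],-R.T@np.array(c['tvec']).ravel(),R)
E
```

```text
0.0 [0.24685929 0.57338785 0.23032797] [ 2.01998569e-01  9.79385205e-01 -1.01758385e-03 -4.04248756e-04] 1.004821936123776
scene [[408.64657037   0.         318.35793898]
 [  0.         408.64657037 195.78011774]
 [  0.           0.           1.        ]] [ 1.40746423 -0.46533014  0.74900098] [[ 0.49901904  0.86623831  0.02472205]
 [ 0.50874511 -0.26974279 -0.81756788]
 [-0.70154002  0.42055916 -0.5753013 ]]
top [[379.40500107   0.         316.80499031]
 [  0.         379.40500107 198.8310076 ]
 [  0.           0.           1.        ]] [0.49304386 0.0074914  0.98891613] [[ 0.01315487 -0.99987367 -0.00892149]
 [-0.99221338 -0.0119479  -0.12397524]
 [ 0.12385299  0.0104829  -0.9922452 ]]
```

View pics/top0.png

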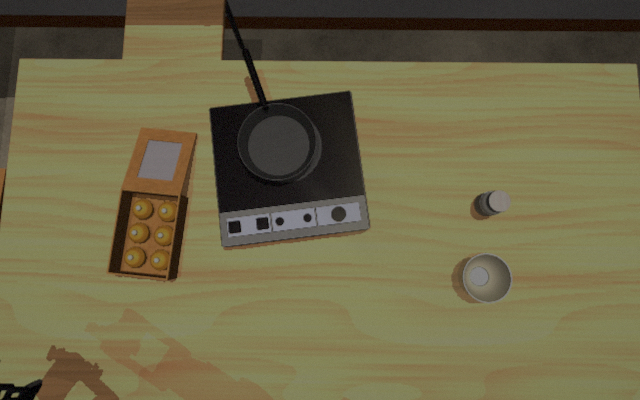

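View pics/scene0.png

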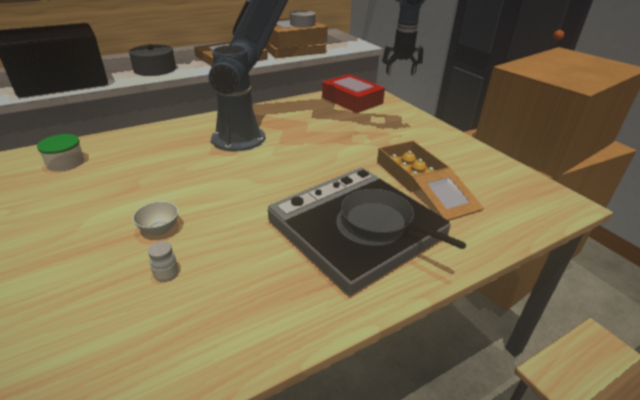

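The top view shows square keys at about (235,227) and (263,224), small round keys at (280,221) and (307,218), and the start key at (339,214). The scene view shows the same strip, with the start key at (297,202).

```bash
cat > h.py <<'E'
import numpy as np,cv2
def cal(c):
    R=cv2.Rodrigues(np.array(c['rvec'],float))[0];return np.array(c['K']),R,np.array(c['tvec'],float).ravel()
def ray(c,p):
    K,R,t=cal(c);d=R.T@np.linalg.inv(K)@[p[0],p[1],1];return -R.T@t,d/np.linalg.norm(d)
def plane(c,p,z):
    o,d=ray(c,p);return o+d*(z-o[2])/d[2]
def tri(obs):
    A=0;b=0;L=[ray(c,p) for c,p in obs]
    for o,d in L:
        M=np.eye(3)-np.outer(d,d);A=A+M;b=b+M@o
    x=np.linalg.solve(A,b);return x,max(np.linalg.norm(np.cross(x-o,d)) for o,d in L)
def blobs(im,lo,hi,amin,amax,box):
    g=im.max(2);m=((g>=lo)&(g<hi)).astype(np.uint8)
    k=np.zeros_like(m);x0,y0,x1,y1=box;k[y0:y1,x0:x1]=1
    n,l,s,c=cv2.connectedComponentsWithStats(m*k)
    return [(c[i].round(2),int(s[i,4]),s[i,2:4]) for i in range(1,n) if amin<s[i,4]<amax]
E
python3 - <<'E'
from h import *;from station import manip
from scipy.spatial.transform import Rotation as Ro
im=cv2.imread('pics/top0.png');c=manip.get_calibration('top')
for b in blobs(im,0,75,15,300,(222,205,365,240)): print(b,plane(c,b[0],.075).round(4))
s=manip.sense();print(Ro.from_quat(s['tool_rot']).as_matrix().round(3))
w=manip.get_calibration('wrist');K,R,t=cal(w);print(K,(-R.T@t),R.round(2))
im=cv2.imread('pics/scene0.png')
for b in blobs(im,0,75,5,200,(280,165,380,212)): print(b)
E
```

```text
(array([242.1, 207.1]), 240, array([58,  8], dtype=int32)) [0.5847 0.1981 0.075 ]
(array([338.25, 213.52]), 159, array([14, 14], dtype=int32)) [ 0.572  -0.0351  0.075 ]
(array([307.  , 217.39]), 46, array([7, 8], dtype=int32)) [0.5617 0.0402 0.075 ]
(array([262.16, 223.14]), 133, array([13, 13], dtype=int32)) [0.5465 0.1481 0.075 ]
(array([279.31, 220.88]), 48, array([8, 8], dtype=int32)) [0.5524 0.1069 0.075 ]
(array([234.35, 226.66]), 133, array([12, 12], dtype=int32)) [0.5371 0.215  0.075 ]
(array([314.61, 235.22]), 23, array([20,  3], dtype=int32)) [0.5191 0.0213 0.075 ]
[[-0.918  0.396 -0.001]
 [ 0.396  0.918 -0.002]
 [ 0.    -0.002 -1.   ]]
[[343.16320185   0.         318.57967032]
 [  0.         343.16320185 197.29042889]
 [  0.           0.           1.        ]] [0.17630538 0.60441677 0.37343163] [[ 0.39  0.92 -0.  ]
 [ 0.88 -0.37  0.3 ]
 [ 0.28 -0.12 -0.95]]
(array([362.53, 173.06]), 47, array([10,  7], dtype=int32))
(array([346.2 , 180.02]), 49, array([10,  7], dtype=int32))
(array([336.12, 184.41]), 17, array([5, 4], dtype=int32))
(array([318., 192.]), 17, array([5, 5], dtype=int32))
(array([296.65, 200.79]), 72, array([11,  8], dtype=int32))
```

```bash
python3 - <<'E'
from h import *;from station import manip
a=manip.get_calibration('top');b=manip.get_calibration('scene')
for p,q in [((234.35,226.66),(362.53,173.06)),((262.16,223.14),(346.2,180.02)),((279.31,220.88),(336.12,184.41)),((307,217.39),(318,192)),((338.25,213.52),(296.65,200.79))]:
    x,e=tri([(a,p),(b,q)]);print(x.round(4),round(e,4))
E
python3 -m handwheel '[[28,-39,0,0,0,3.1,0.63],[28,-39,0,0,0,3.1,0.63],[28,-39,0,0,0,3.1,0.63],[28,-39,0,0,0,3.1,0.63],[28,-39,0,0,0,3.1,0.63],[28,-39,0,0,0,3.1,0.63],[28,-39,0,0,0,3.1,0.63],[28,-39,-10,0,0,3.1,0.63],[28,-39,-10,0,0,3.1,0.63],[28,-39,-10,0,0,3.1,0.63]]'
python3 - <<'E'
from h import *;from station import manip
from scipy.spatial.transform import Rotation as Ro
import pickle
s=manip.sense();w=manip.get_calibration('wrist');p=manip.snapshot('wrist');cv2.imwrite('pics/w1.png',p[:,:,::-1]);pickle.dump(w,open('w1.pkl','wb'))
print(s['t'],s['tcp_pos'],s['finger_gap'],s['qd'].round(3),s['force']);print(Ro.from_quat(s['tool_rot']).as_matrix().round(3))
E
```

```text
[0.5373 0.216  0.0703] 0.0001
[0.5467 0.1487 0.0699] 0.0002
[0.5529 0.1077 0.07  ] 0.0003
[0.562  0.0402 0.0697] 0.0002
[ 0.5723 -0.0355  0.0702] 0.0002
t: 1.35
tcp_pos: [0.5278, 0.1826, 0.2007]
tool_rot: [-0.068, 0.998, 0.0, -0.0]
force: [-0.1, 0.4, 0.5]
finger_gap: 0.635
gripper_force: 0.0
1.35 [0.52779875 0.18260674 0.20072878] 0.6352291045554721 [-6.370e-01  2.280e-01 -1.590e-01  1.000e-03 -7.800e-02 -1.062e+00] [-0.12435218  0.43022731  0.50657179]
[[-0.991 -0.136 -0.001]
 [-0.136  0.991  0.   ]
 [ 0.001  0.    -1.   ]]
```

View pics/w1.png

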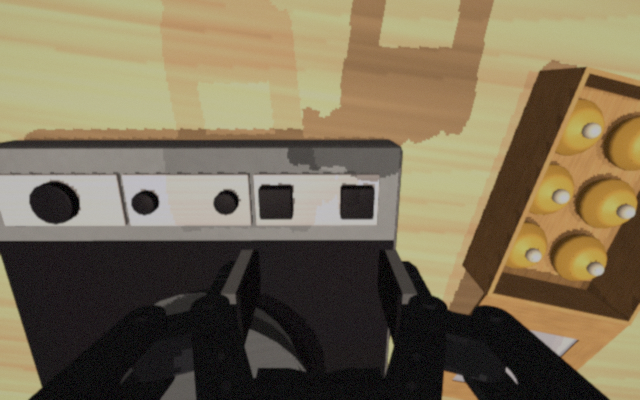

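Wrist view: lock keys at (276,201) and (357,201), heat keys at (145,202) and (226,202), start key at (54,202). The pan and box are clear, and the fingertips are near (247,255) and (395,255).

```bash
python3 - <<'E'
from h import *;from station import manip;import pickle
from scipy.spatial.transform import Rotation as Ro
w1=pickle.load(open('w1.pkl','rb'));im1=cv2.imread('pics/w1.png')
s=manip.sense();w2=manip.get_calibration('wrist');p=manip.snapshot('wrist')[:,:,::-1];cv2.imwrite('pics/w2.png',p)
top=manip.get_calibration('top')
T={0:(338.25,213.52),1:(279,0)}
for w,im in((w1,im1),(w2,p)):
    print([ (b[0],b[1],plane(w,b[0],.075).round(4)) for b in blobs(im,0,60,150,4000,(10,176,378,226))])
print(s['t'],s['tcp_pos'],s['qd'].round(3),s['force']);R=Ro.from_quat(s['tool_rot']).as_matrix();print(R.round(3))
# projected tool points at TCP height
K,Rc,t=cal(w2)
for y in(-.034,0,.034):
  for z in(0,-.005):
    q=K@(Rc@(s['tcp_pos']+R@[0,y,z])+t);print(y,z,(q[:2]/q[2]).round(1))
E
```

```text
[(array([ 54.37, 201.99]), 1537, array([ 0.5698, -0.032 ,  0.075 ])), (array([275.7 , 201.45]), 1031, array([0.5442, 0.149 , 0.075 ])), (array([356.6 , 201.44]), 1022, array([0.535 , 0.2151, 0.075 ])), (array([144.91, 201.98]), 457, array([0.5595, 0.0421, 0.075 ])), (array([225.98, 201.86]), 414, array([0.5502, 0.1084, 0.075 ]))]
[(array([ 60.25, 198.61]), 1543, array([ 0.5699, -0.032 ,  0.075 ])), (array([282.34, 197.95]), 1058, array([0.5443, 0.1489, 0.075 ])), (array([362.59, 197.97]), 982, array([0.5354, 0.214 , 0.075 ])), (array([150.99, 198.57]), 452, array([0.5596, 0.0421, 0.075 ])), (array([232.29, 198.28]), 415, array([0.5502, 0.1083, 0.075 ]))]
1.4 [0.53167981 0.17782296 0.19960273] [ 0.055 -0.016  0.002  0.038  0.022  0.194] [ 2.16727776 -1.17016648 -0.13145988]
[[-0.991 -0.134  0.002]
 [-0.134  0.991 -0.004]
 [-0.002 -0.004 -1.   ]]
-0.034 0 [245.6 262.2]
-0.034 -0.005 [243.3 267.5]
0 0 [318.7 262.3]
0 -0.005 [318.7 267.7]
0.034 0 [391.8 262.4]
0.034 -0.005 [394.1 267.8]
```

```bash
python3 -m handwheel '[[7,-1,-15,0,0,0,0.63],[7,-1,-20,0,0,0,0.63],[0,0,-25,0,0,0,0.63],[0,0,-25,0,0,0,0.63],[0,0,-15,0,0,0,0.63],[0,0,0,0,0,0,0.63],[0,0,0,0,0,0,0.63],[0,0,0,0,0,0,0.63],[0,0,0,0,0,0,0.63],[0,0,0,0,0,0,0.63]]'
python3 - <<'E'
from station import manip;import cv2
cv2.imwrite('pics/w3.png',manip.snapshot('wrist')[:,:,::-1]);s=manip.sense();print(s['tcp_pos'],s['tool_rot'],s['force'])
E
```

```text
t: 2.7
tcp_pos: [0.5415, 0.182, 0.1018]
tool_rot: [-0.067, 0.998, 0.0, 0.001]
force: [-0.4, -0.2, -0.1]
finger_gap: 0.626
gripper_force: 0.0
[0.5414164  0.18194912 0.10167124] [-6.70284256e-02  9.97751016e-01  1.04648489e-05  3.16426370e-04] [ 0.34023742 -0.69746759 -0.77912419]
```

View pics/w3.png

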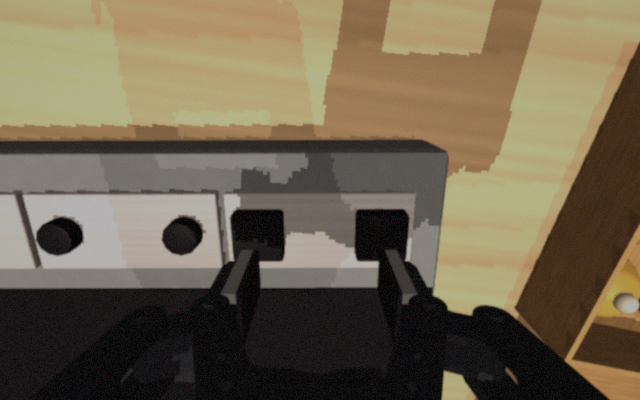

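Centred: the keys at x≈258 and 381 straddle the finger midpoint (320). Now I'll descend and watch the force.

```bash
python3 -m handwheel '[[0,0,-10,0,0,0,0.63],[0,0,-10,0,0,0,0.63],[0,0,-5,0,0,0,0.63],[0,0,-2,0,0,0,0.63],[0,0,-1,0,0,0,0.63],[0,0,-1,0,0,0,0.63],[0,0,-1,0,0,0,0.63],[0,0,-1,0,0,0,0.63],[0,0,0,0,0,0,0.63],[0,0,0,0,0,0,0.63]]'
```

```text
t: 4.0
tcp_pos: [0.5414, 0.182, 0.0706]
tool_rot: [-0.067, 0.998, 0.0, 0.0]
force: [-1.0, -0.6, 2.8]
finger_gap: 0.625
gripper_force: 1.3
```

```bash
python3 -m handwheel '[[0,0,-1,0,0,0,0.63],[0,0,-1,0,0,0,0.63],[0,0,-1,0,0,0,0.63],[0,0,-1,0,0,0,0.63],[0,0,-1,0,0,0,0.63],[0,0,-1,0,0,0,0.63],[0,0,-1,0,0,0,0.63],[0,0,0,0,0,0,0.63],[0,0,0,0,0,0,0.63],[0,0,0,0,0,0,0.63]]'
```

```text
t: 5.25
tcp_pos: [0.5415, 0.182, 0.0652]
tool_rot: [-0.067, 0.998, -0.0, 0.001]
force: [-4.1, -0.8, 15.5]
finger_gap: 0.63
gripper_force: 8.0
```

```bash
python3 -m handwheel '[[0,0,-1,0,0,0,0.63],[0,0,0,0,0,0,0.63],[0,0,0,0,0,0,0.63],[0,0,0,0,0,0,0.63],[0,0,0,0,0,0,0.63],[0,0,0,0,0,0,0.63],[0,0,0,0,0,0,0.63],[0,0,0,0,0,0,0.63],[0,0,0,0,0,0,0.63],[0,0,0,0,0,0,0.63]]'
python3 - <<'E'
from station import manip;import cv2
cv2.imwrite('pics/w4.png',manip.snapshot('wrist')[:,:,::-1]);s=manip.sense();print(s['tcp_pos'],s['ft_torque'],s['force'])
E
```

```text
t: 6.5
tcp_pos: [0.5415, 0.1821, 0.0651]
tool_rot: [-0.067, 0.998, -0.0, 0.001]
force: [-3.8, -1.3, 21.6]
finger_gap: 0.628
gripper_force: 11.0
[0.54144826 0.18205052 0.06511015] [-0.18012109  0.78322971  0.0227774 ] [-5.64320392 -1.00612735 22.60961851]
```

View pics/w4.png

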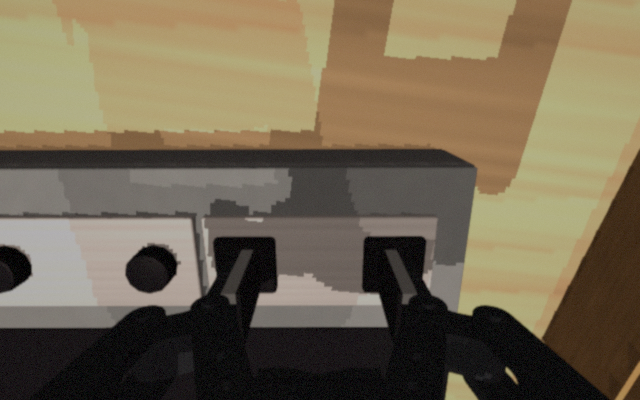

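Both tips sit on the square caps (245,265) and (394,265), and the load is stiff and balanced at about 11 N each, so both keys are bottomed. I'll hold, then lift.

```bash
python3 -m handwheel '[[0,0,0,0,0,0,0.63],[0,0,0,0,0,0,0.63],[0,0,0,0,0,0,0.63],[0,0,0,0,0,0,0.63],[0,0,0,0,0,0,0.63],[0,0,0,0,0,0,0.63],[0,0,0,0,0,0,0.63],[0,0,0,0,0,0,0.63],[0,0,0,0,0,0,0.63],[0,0,0,0,0,0,0.63]]'
python3 -m handwheel '[[0,0,0,0,0,0,0.63],[0,0,0,0,0,0,0.63],[0,0,0,0,0,0,0.63],[0,0,0,0,0,0,0.63],[0,0,0,0,0,0,0.63],[0,0,0,0,0,0,0.63],[0,0,5,0,0,0,0.63],[0,0,10,0,0,0,0.63],[0,0,20,0,0,0,0.63],[0,0,20,0,0,0,0.63]]'
```

```text
t: 7.8
tcp_pos: [0.5415, 0.182, 0.0651]
tool_rot: [-0.067, 0.998, -0.0, 0.001]
force: [-4.2, -0.7, 22.0]
finger_gap: 0.633
gripper_force: 11.0
t: 9.05
tcp_pos: [0.5407, 0.1819, 0.1172]
tool_rot: [-0.067, 0.998, -0.0, -0.001]
force: [-0.1, 0.3, 0.1]
finger_gap: 0.628
gripper_force: 0.0
```

```bash
python3 -m handwheel '[[0,0,15,0,0,0,0],[5,-36,0,0,0,0,0],[5,-36,0,0,0,0,0],[5,-36,0,0,0,0,0],[5,-36,0,0,0,0,0],[5,-36,0,0,0,0,0],[4.5,-36,0,0,0,0,0],[0,0,-10,0,0,0,0],[0,0,-15,0,0,0,0],[0,0,0,0,0,0,0]]' 30
python3 -m handwheel '[[0,0,0,0,0,0,0],[0,0,0,0,0,0,0],[0,0,0,0,0,0,0],[0,0,0,0,0,0,0],[0,0,0,0,0,0,0],[0,0,0,0,0,0,0],[0,0,0,0,0,0,0],[0,0,0,0,0,0,0],[0,0,0,0,0,0,0],[0,0,0,0,0,0,0]]'
python3 - <<'E'
from h import *;from station import manip
w=manip.get_calibration('wrist');p=manip.snapshot('wrist')[:,:,::-1];cv2.imwrite('pics/w5.png',p);s=manip.sense();print(s['tcp_pos'])
K,R,t=cal(w)
for x in ([*s['tcp_pos']],[.571,-.034,.075]):
    q=K@(R@x+t);print((q[:2]/q[2]).round(1))
E
```

```text
t: 10.3
tcp_pos: [0.5689, -0.0325, 0.1054]
tool_rot: [-0.068, 0.998, 0.001, -0.002]
force: [-0.1, -0.2, 0.6]
finger_gap: 0.002
gripper_force: 0.0
t: 11.55
tcp_pos: [0.5708, -0.034, 0.1073]
tool_rot: [-0.067, 0.998, -0.0, -0.0]
force: [0.1, 0.1, 0.5]
finger_gap: -0.0
gripper_force: 0.0
[ 0.57074463 -0.03401835  0.10729403]
[318.7 262.3]
[318.7 234.6]
```

View pics/w5.png

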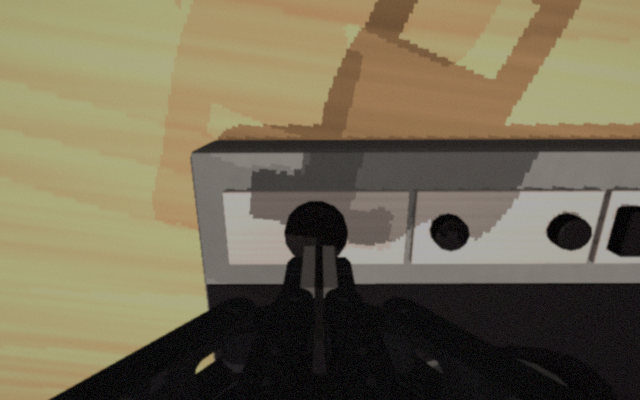

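The start key is at (317,231), under the closed fingertips and within 2 mm of the aim point, so I'll press it.

```bash
python3 -m handwheel '[[0,0,-10,0,0,0,0],[0,0,-12,0,0,0,0],[0,0,-6,0,0,0,0],[0,0,-2,0,0,0,0],[0,0,-2,0,0,0,0],[0,0,-2,0,0,0,0],[0,0,-2,0,0,0,0],[0,0,-2,0,0,0,0],[0,0,-1,0,0,0,0],[0,0,0,0,0,0,0]]'
```

```text
t: 12.85
tcp_pos: [0.5709, -0.034, 0.0691]
tool_rot: [-0.067, 0.998, -0.0, 0.0]
force: [-1.2, 0.3, 6.3]
finger_gap: -0.001
gripper_force: 3.4
```

```bash
python3 -m handwheel '[[0,0,-1,0,0,0,0],[0,0,-1,0,0,0,0],[0,0,0,0,0,0,0],[0,0,0,0,0,0,0],[0,0,0,0,0,0,0],[0,0,0,0,0,0,0],[0,0,0,0,0,0,0],[0,0,0,0,0,0,0],[0,0,0,0,0,0,0],[0,0,0,0,0,0,0]]'
python3 -m handwheel '[[0,0,5,0,0,0,0],[0,0,10,0,0,0,0],[0,0,20,0,0,0,0],[0,0,30,0,0,0,0],[0,0,30,0,0,0,0],[0,0,30,0,0,0,0],[0,0,0,0,0,0,0],[0,0,0,0,0,0,0],[0,0,0,0,0,0,0],[0,0,0,0,0,0,0]]'
python3 - <<'E'
from station import manip;import cv2
p=manip.snapshot('top');cv2.imwrite('pics/top9.png',p[:,:,::-1])
E
```

```text
t: 14.1
tcp_pos: [0.571, -0.034, 0.0688]
tool_rot: [-0.067, 0.998, -0.0, 0.001]
force: [-4.3, 0.7, 17.9]
finger_gap: 0.003
gripper_force: 9.0
t: 15.35
tcp_pos: [0.5701, -0.0339, 0.1901]
tool_rot: [-0.067, 0.998, 0.0, -0.001]
force: [0.3, -0.6, -0.5]
finger_gap: -0.003
gripper_force: 0.0
```

View pics/top9.png

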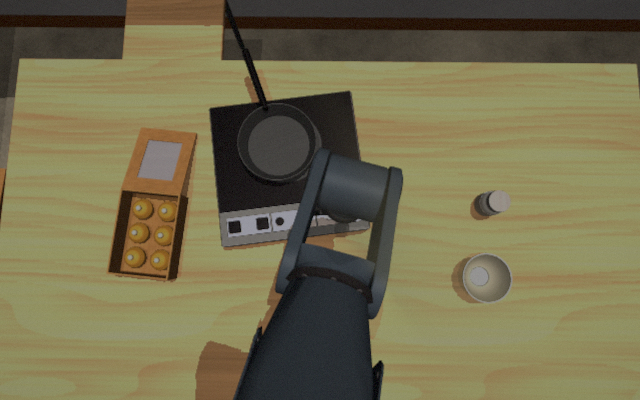

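The pan (278,145), box (150,235), bowl (487,278) and jar (492,203) are where they started, and the arm is clear of everything.

```bash
python3 -c "
from station import manip;print(manip.sign_off())"
```

```text
the job is handed in; nothing more can be done
None
```

I pressed both square keys fully down together for over two seconds and released them, then pressed and released the start key. The small round keys were not touched, the pan, box, bowl and jar look unmoved, and the job was handed in after about 15 s; no verdict came back.

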